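# Tare the pastry scale for its tray

### The job

Tare the counter scale for the steel tray on its pan. First lift the blue-handled cake server out of the tray and stand it in the cream crock, handle down; then, with only the tray on the pan, turn the dial's bezel, which has black finger tabs to push it by, until the red zero mark lies under the tip of the pointer. Do not lean on the dial glass, keep the tray on the pan, and leave the other things on the counter where they are.

Things in the scene. Friction and masses are not known exactly. Their poses are not given: they have to be found in the camera images.
- scale: white spring portion scale, fixed to the counter, 310 deep (x) by 230 wide (y); origin under the middle of its housing, x from the dial side (nearest the robot) to the pan side. The housing's front edge is 40 mm high; from it a panel slopes up at 30 degrees to a deck 125 mm high that carries the pan
- scale_glass: the dial, 161 mm across, on the sloped panel. Origin: dial centre, on the panel's surface; z points straight out of the dial (30 degrees from vertical, towards the robot's side), x up the slope to 12 o'clock (towards the pan), y to the left of someone who faces the dial. The clear glass has radius 66 mm, its top 12.5 mm above the origin; do not press it with 15 N or more
- scale_bezel (a joint): turn of the steel bezel ring with the white dial face and red zero mark, rad, clockwise positive for someone facing the dial; at 0 the zero mark is at 12 o'clock. Range -1.2 to 5.6. The ring covers radius 67 to 80.5 mm, its top 12.5 mm above the dial origin. It turns stiffly by dry friction (about 4 N at a tab) and stays where it is left
- tab_top (a point): top of the first of four black finger tabs on the bezel ring: radius 73 mm, 30 mm above the dial origin. The tabs sit 45, 135, 225 and 315 degrees clockwise from the zero mark (this one at 45) and turn with the bezel; each is 12 mm along the rim, 14 radially, and stands from 12 to 30 mm above the dial origin
- scale_pointer (a joint): turn of the black pointer, rad, clockwise positive, 0 at 12 o'clock. Driven by the load on the pan: one turn (6.28) is 2 kg; it settles within half a second of a load change. Zero lies under the pointer when scale_bezel equals scale_pointer
- zero_mark (a point): point of the red zero mark at radius 55 mm from the dial centre, 7 mm above the dial origin; turns with the bezel
- pointer_tip (a point): tip of the pointer, radius 55 mm, 7 mm above the dial origin
- pan_centre (a point): centre of the pan's top face; the flat steel pan is 165 (x) by 225 (y), its top 150 mm above the counter when empty. It sinks 7 mm per kg and meets a stop at 14.5 mm
- tray: open steel tray, 165 x 250 x 18 high, walls and floor 3 mm, loose on the pan, its long side across the scale; origin under its middle. Mass 0.28 to 0.56 kg, not known beforehand
- server: cake server lying flat in the tray, 215 long, 110 g. Origin under its middle, x from the handle to the blade, z up. Handle: blue bar 22 wide, 18 high, from x = -107.5 to 17.5; then a steel neck 14 wide to x = 45 and a flat blade 56 wide, 4 thick, to x = 107.5. Centre of mass near x = 4
- server_grip (a point): middle of the handle's section at x = -5 mm of the server, 9 mm above its underside
- server_end (a point): handle end of the server, x = -107.5 mm, 9 mm above its underside
- crock: cream stoneware utensil crock, empty, loose, 0.95 kg, 94 mm across, 130 high, wall 5, floor 8; origin under its middle
- canister: brown storage jar with a wooden lid, 92 across, 120 high, a bystander; origin under its middle
- mug: white mug, 80 across, 90 high, a bystander; origin under its middle
- syrup: amber syrup bottle, 68 across, 220 high, a bystander; origin under its middle
- card_reader: black card reader, 160 x 75 x 28 high, a bystander; origin under its middle
- sugar: white sugar bowl, 100 across, 50 high, a bystander; origin under its middle
- pitcher: steel milk pitcher, 84 across, 100 high, a bystander; origin under its middle
Things that resemble listed ones, but are neither listed nor needed, are in the scene too. Leave any green or turquoise look-alike of the server alone.

How it is judged (in metres and radians):
On the way, in this order (a step that is already met when the one before it is completed fails the run):
1. the server stands in the crock, handle down, let go (angle between server's own x axis and vertical below 0.75 rad and z of server_end in the frame of crock between -0.01 and 0.06 m and horizontal distance between server_end and crock below 0.05 m and contact force between the fingers and server below 0.1 N), for 0.2 s.
2. the zero mark lies under the pointer tip, with the tray alone on the pan (distance between zero_mark and pointer_tip below 0.0035 m and horizontal distance between tray and pan_centre below 0.05 m and angle between tray's own z axis and vertical below 0.06 rad and z of tray in the frame of pan_centre between -0.006 and 0.006 m), for 0.3 s.
At the end, for the whole second after the job is handed in: Server at rest in the upright crock, handle down (handle end under 60 mm above the crock's underside, within 43 degrees of upright); tray flat on the pan, within 50 mm of its centre; zero mark within 3.5 mm (3.6 degrees) of the pointer tip, bezel at rest (all of step 1 and all of step 2 and angle between crock's own z axis and vertical below 0.1 rad and linear speed of server below 0.03 m/s and linear speed of tray below 0.02 m/s and velocity of joint scale_bezel between -0.05 and 0.05 rad/s); the robot touches nothing.
It fails at once if the dial glass is pressed with 15 N or more (contact force between anything else and scale_glass above 15 N).
It fails at once if a bystander is moved by more than 30 mm (distance of any of canister, mug, syrup, card_reader, sugar, pitcher from where it was at the start of the episode above 0.03 m).
It fails at once if the crock is tipped over (angle between crock's own z axis and vertical above 0.5 rad).
It also fails if it takes over 58 s, if anything falls off the work surface, if the arm or the gripper's body presses on something with over 40 N, if the wrist force passes 120 N, or if a joint passes its speed limit or range.

### The arm

A 6-joint arm with a two-finger parallel gripper is mounted at the origin on the work surface. World frame = base frame: x ahead of the robot, y to its left, z up, the work surface at z = 0. Lengths are in mm, angles in degrees, forces in N, time in s.
With the tool pointing down it reaches from about 300 to 850 mm from the base axis. Payload 4.2 kg.
Tool frame: the origin (TCP) lies at the very end of the fingers, on their centre line; the grasp point (between the pads) lies 19 mm behind it; z points along the fingers, y is the line along which they close (so a half turn about z gives the same grasp; the last joint's range is limited). The gripper opens to 91 mm and grips with 3 to 60 N. Pads are 32 mm wide; open, the fingers measure 118 mm over their backs; the gripper's body (76 mm by 178 mm) begins 60 mm behind the grasp point.
Start: joints at [-69.328, 18.312, 89.639, -0, 72.044, -1.146], TCP at [213.711, -533.827, 213.976] pointing down, gripper open.
Joint ranges: [-177.97, 177.97], [-48.28, 115.42], [12.27, 149.76], [-77.06, 257.06], [2.81, 150.46], [-146.56, 146.56]. Speed limits (degrees/s): [147.25, 147.25, 180, 180, 180, 180].

### API

Orientations are given as [roll, pitch, yaw] about the fixed x, y, z axes, in that order (R = Rz(yaw) Ry(pitch) Rx(roll)).
In Python, from workcell import env, grab_frame gives the robot as it stands. The module is installed in compiled form; this text tells all that it offers.
- The arm moves only by the tool move_arm, never from a script. Its argument "plan" is a list of rows, each an object of numbers: "tx", "ty", "tz": the shift along the tool's x, y, z in cm; "wx", "wy", "wz": the turn, a rotation vector about the tool's x, y, z in rad. In form: [{"tx": .., "ty": .., "tz": .., "wx": .., "wy": .., "wz": ..}, ...]. A call has 1 to 12 rows; each row shifts and turns the commanded pose from where the row before left it, along the tool's axes as they then stand; what a row does not reach is not made up. A row lasts 1/12 s, in which the tool goes at most 41.7 mm and 7.16 degrees, less where a joint would pass 70% of its speed; a pose out of reach is approached as far as the arm can. A call is refused whole if a number of a shift passes 4.17 or a number of a turn 0.125, either way. A call with a gripper value outside its range is refused whole. "gripper" is the finger opening in cm, from 0 to 9.12, set as the call begins (left out, the last holds). The fingers move at their own pace and stop on an object; "force" is the grip in N (left out, the last holds). Time passes only in rows, so rows that do not move let the fingers close. It gives the time, the measured TCP pose, the force, the opening and the grip force at its end, in the units of the state.
- env.state(): the state, without advancing time (a new reading comes with each control period).
- grab_frame(name): name is "scene" or "top"; returns a dict with "color" (480x640x3 uint8, red, green, blue), "vfov" (degrees; the focal length in pixels is half the picture's height over the tangent of half this angle, whatever the lens; pixels are square), "cx", "cy" (the principal point, pixels), "k1" (the pictures are not rectified: a ray, as slopes to the right and down, at radius r is drawn at 1 + k1 r^2 times it, then the intrinsics apply), "view" (4x4, takes a point from world to camera coordinates). Camera axes: x right, y up, looking along -z (the intrinsics and any distortion apply to the point x, -y, -z); pixel columns grow to the right and rows downward; lengths in mm; the calibration is good to about 2 mm. A picture is of the moment at which its call begins. There is no depth.
- env.job_done(): hands the job in; it is judged then, once.
The state is a dict: "time_s": time; "qpos": joint angles; "qvel": joint speeds; "effort": joint torques, N m; "ee_pos": TCP position; "ee_rot": TCP orientation; "force": force on the tool from outside, world axes, zero at the start; "torque": the same for the moment, N m; "gripper_width": finger opening in mm; "gripper_force": force on a finger pad.
Only numpy, scipy, OpenCV 4.12 (cv2) and the standard library are available. Lean on these libraries where they do the work, as an engineer would, in place of code of your own. Each camera call takes 0.05 s, during which the arm holds its last target. There are 200 camera calls.

## Working session

There is one attempt and no reset: what is moved stays moved. The work goes in short steps, Python scripts to look and compute and a tool call to move; the robot and the scene stay as the last step left them, time stands still between calls to the robot, and variables do not carry over. Pictures are saved under pics/ and viewed, at most 12 in all, crops included, and the job is handed in when it is done.

Besides the shell and the picture viewer there is one more tool, called after ">>>" as name([rows], argument=value, ...), one row to a line, values as JSON. move_arm: Moves the arm, as the interface text tells. Its arguments: {"type":"object","properties":{"plan":{"type":"array","items":{"type":"object","properties":{"tx":{"type":"number"},"ty":{"type":"number"},"tz":{"type":"number"},"wx":{"type":"number"},"wy":{"type":"number"},"wz":{"type":"number"}}}},"gripper":{"type":"number"},"force":{"type":"number"}},"required":["plan"]}

```bash
mkdir -p pics
cat > h.py <<'E'
import numpy as np, cv2, pickle
from workcell import env, grab_frame
def K(f):
    h=f["color"].shape[0]; return h/2/np.tan(np.radians(f["vfov"])/2)
def proj(f,P):
    P=np.atleast_2d(P).astype(float); V=np.array(f["view"]); c=P@V[:3,:3].T+V[:3,3]
    s=np.c_[c[:,0],-c[:,1]]/-c[:,2:3]; s=s*(1+f["k1"]*(s**2).sum(1,keepdims=True))
    return s*K(f)+[f["cx"],f["cy"]]
def ray(f,uv):
    d=(np.array(uv,float)-[f["cx"],f["cy"]])/K(f); s=d.copy()
    for _ in range(20): s=d/(1+f["k1"]*(s@s))
    V=np.array(f["view"]); R=V[:3,:3]
    return -R.T@V[:3,3], R.T@np.array([s[0],-s[1],-1.])
def onz(f,uv,z):
    o,d=ray(f,uv); return o+d*(z-o[2])/d[2]
def tri(f1,u1,f2,u2):
    A=[];b=[]
    for f,u in((f1,u1),(f2,u2)):
        o,d=ray(f,u); d/=np.linalg.norm(d); M=np.eye(3)-np.outer(d,d); A.append(M); b.append(M@o)
    return np.linalg.solve(sum(A),sum(b))
def shot(n,tag):
    f=grab_frame(n); pickle.dump(f,open(f"{n}_{tag}.pkl","wb")); cv2.imwrite(f"pics/{n}_{tag}.png",f["color"][:,:,::-1]); return f
def load(n,tag): return pickle.load(open(f"{n}_{tag}.pkl","rb"))
E
python3 - <<'E'
from h import *
for n in("scene","top"):
    f=shot(n,"0"); print(n,f["vfov"],f["cx"],f["cy"],f["k1"]); V=np.array(f["view"]);print(V.round(3), -V[:3,:3].T@V[:3,3])
print(env.state())
E
```

```text
scene 43.56909306612948 319.0390910322314 243.48272165022215 -0.15517677143907307
[[ 4.27000e-01  9.04000e-01  1.30000e-02 -2.13760e+02]
 [-6.16000e-01  2.81000e-01  7.36000e-01  1.98311e+02]
 [ 6.61000e-01 -3.22000e-01  6.77000e-01 -1.90674e+03]
 [ 0.00000e+00  0.00000e+00  0.00000e+00  1.00000e+00]] [1474.80656382 -476.3348992  1148.35865544]
top 47.520792747815364 326.89674698721495 239.92540487859978 -0.1284854026592179
[[-4.600000e-02 -9.990000e-01  3.000000e-03  1.196700e+01]
 [ 9.760000e-01 -4.400000e-02  2.140000e-01 -4.719200e+02]
 [-2.140000e-01  1.200000e-02  9.770000e-01 -1.505455e+03]
 [ 0.000000e+00  0.000000e+00  0.000000e+00  1.000000e+00]] [ 138.93509254    9.7886082  1571.57482178]
{'time_s': 0.1, 'qpos': array([-6.93270565e+01,  1.83474919e+01,  8.97001823e+01,  1.83866310e-04,
        7.20437879e+01, -1.14604499e+00]), 'qvel': array([-0.01500052, -0.11112485, -0.18208903,  0.03804408,  0.03611253,
        0.07708299]), 'effort': array([ 4.14859487e-04, -4.13331628e+01, -2.32510132e+01,  7.29598291e-02,
        4.21874668e-02, -4.93059486e-05]), 'ee_pos': array([ 213.55207282, -533.37953361,  213.20403748]), 'ee_rot': array([-1.79908560e+02, -2.00411106e-03,  2.18189300e+01]), 'force': array([0.07628721, 0.34339114, 0.59947668]), 'torque': array([-0.01551377, -0.02845441,  0.0628339 ]), 'gripper_force': 0.0, 'gripper_width': 90.95751906630595}
```

View pics/top_0.png

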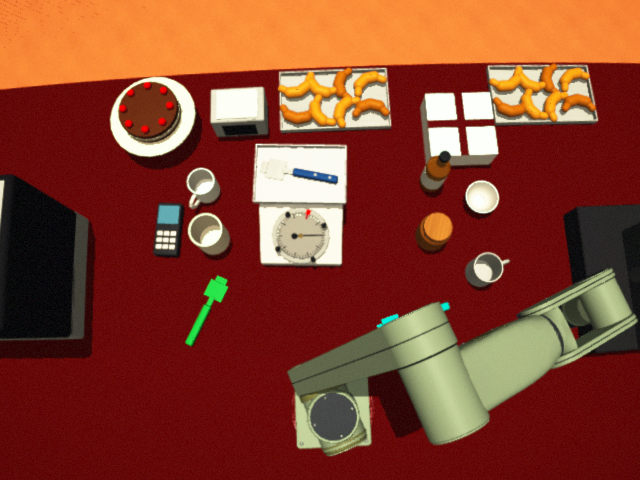

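View pics/scene_0.png

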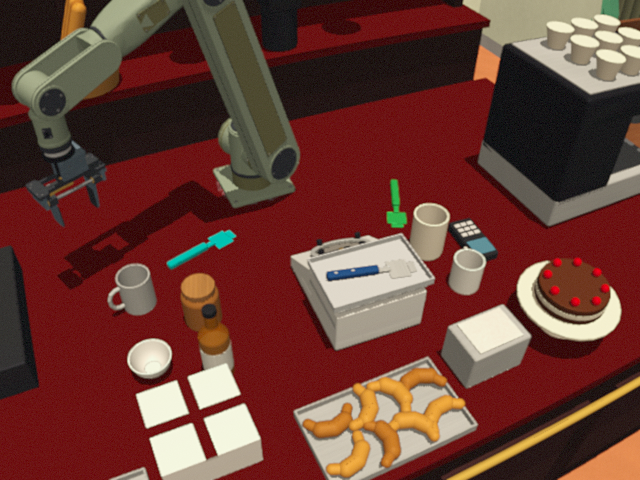

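Top view: the blue-handled server is at (305,174) in the tray at (300,173), and the dial is at (301,236).

- **Server candidates:** blue (315,176), green (208,310) and turquoise (410,315). Only the blue one lies in the tray, so that is the one.
- **Crock candidates:** the cream handleless cup at (209,233), and the handled cups at (203,185) and (485,268). The cream one fits.

I'll check these in an enlarged crop.

Run:
```python
from h import *
T=load("top","0");S=load("scene","0")
c=T["color"][135:275,180:355,::-1]; cv2.imwrite("pics/crop0.png",cv2.resize(c,None,fx=4.2,fy=4.2,interpolation=cv2.INTER_CUBIC))
def blobs(f,lo,hi,roi,mn=3):
    h=cv2.cvtColor(f["color"],cv2.COLOR_RGB2HSV); m=cv2.inRange(h,lo,hi); k=np.zeros_like(m);x0,y0,x1,y1=roi;k[y0:y1,x0:x1]=m[y0:y1,x0:x1]
    n,l,s,ce=cv2.connectedComponentsWithStats(k); return [(s[i,4],ce[i].round(2),cv2.minAreaRect(np.argwhere(l==i)[:,::-1].astype(np.float32))) for i in range(1,n) if s[i,4]>=mn]
print("blue T",blobs(T,(100,120,40),(125,255,255),(250,140,350,205)))
print("blue S",blobs(S,(100,120,40),(125,255,255),(300,240,420,300)))
print("red T",blobs(T,(0,150,140),(8,255,255),(280,205,325,265)))
print("black T",blobs(T,(0,0,0),(179,255,70),(265,205,340,267)))
print("cream bright scene/top crock")
for f,roi in((T,(185,205,235,260)),(S,(405,200,452,262))):
    print(blobs(f,(0,0,60),(40,90,255),roi,40))
```

```text
blue T [(np.int32(275), array([314.16, 175.44]), ((314.89056396484375, 175.41697692871094), (43.92210006713867, 6.880105018615723), 10.619654655456543))]
blue S [(np.int32(371), array([352.46, 272.61]), ((352.0091247558594, 272.56695556640625), (8.06175422668457, 50.75752639770508), 82.23483276367188))]
red T [(np.int32(26), array([307.38, 213.  ]), ((308.0, 214.0), (4.0, 8.0), 0.0))]
black T [(np.int32(14), array([287.29, 214.5 ]), ((287.5, 214.5), (3.0, 3.0), 90.0)), (np.int32(14), array([323.5 , 225.29]), ((323.5, 225.5), (3.0, 3.0), 90.0)), (np.int32(18), array([294.11, 235.72]), ((294.2500305175781, 235.75003051757812), (4.242640495300293, 3.535533905029297), 45.0)), (np.int32(15), array([277.6, 248.6]), ((277.5, 248.5), (3.0, 3.0), 90.0)), (np.int32(15), array([312.6 , 259.13]), ((312.6000061035156, 259.2000427246094), (4.4721360206604, 2.683281421661377), 63.43495178222656)), (np.int32(19), array([269.79, 265.53]), ((270.0, 265.5), (10.0, 1.0), -0.0)), (np.int32(66), array([306.92, 265.95]), ((308.0, 265.5), (62.0, 1.0), -0.0))]
cream bright scene/top crock
[(np.int32(1123), array([207.95, 232.88]), ((207.28463745117188, 233.62307739257812), (42.7919807434082, 34.605690002441406), 60.2551155090332))]
[(np.int32(2004), array([426.81, 232.7 ]), ((425.74432373046875, 233.44100952148438), (38.82574462890625, 63.035614013671875), 12.994617462158203))]
```

View pics/crop0.png

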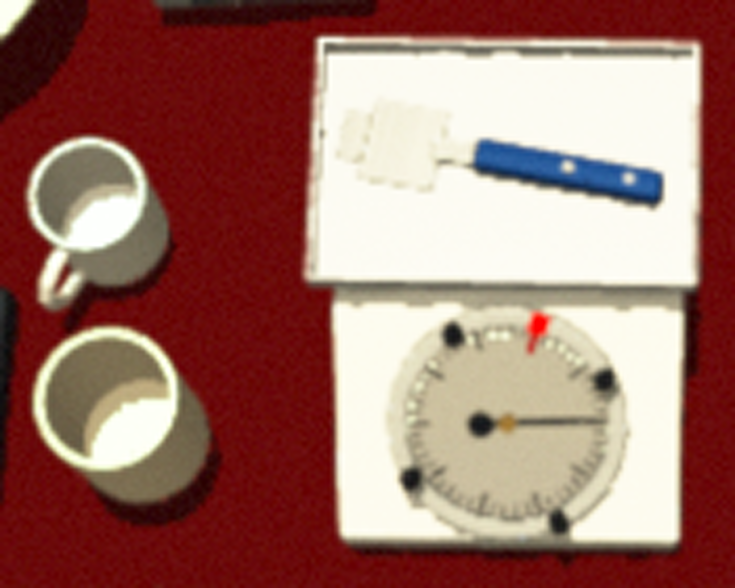

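The crop confirms the blue server lying in the steel tray, with its handle to the right. The crock is the cream handleless vessel with its rim centred at about (205,229.5). The red zero mark is at about 1 o'clock and the pointer at about 3 o'clock.

```bash
cat >> h.py <<'E'
from scipy.optimize import least_squares
def dialframe(c,yaw):
    cz,sz=np.cos(yaw),np.sin(yaw); a=np.pi/6
    Rz=np.array([[cz,-sz,0],[sz,cz,0],[0,0,1]])
    return Rz@np.array([[np.cos(a),0,-np.sin(a)],[0,1,0],[np.sin(a),0,np.cos(a)]])
def dpt(c,yaw,th,r,h): # th clockwise from 12
    return np.array(c)+dialframe(c,yaw)@np.array([r*np.cos(th),-r*np.sin(th),h])
E
python3 - <<'E'
from h import *
T=load("top","0");S=load("scene","0")
L=onz(T,(261,264.3),40);R=onz(T,(342.6,265.3),40);print("front edge",L,R)
print("tray corners z166",[onz(T,(180+a/4.2,135+b/4.2),166).round(1) for a,b in((318,38),(700,42),(698,285),(306,281))])
yaw=np.arctan2(*(L-R)[[0,1]])*-1; print("yaw",np.degrees(yaw), np.linalg.norm(L-R))
mid=(L+R)/2
tabs=np.array([(323.5,225.3),(312.6,259.1),(277.6,248.6),(287.3,214.5)])
def model(p):
    x,y,b=p; ux=np.array([np.cos(yaw),np.sin(yaw)]); z=40+(np.array([x,y])-mid[:2])@ux*np.tan(np.pi/6)
    return (x,y,z),b
def res(p):
    c,b=model(p); P=[dpt(c,yaw,b+np.radians(a),73,29) for a in(45,135,225,315)]
    return (proj(T,P)-tabs).ravel()
s=least_squares(res,[mid[0]+70,mid[1],.2]); c,b=model(s.x); print("dial",c,"bezel",b,"res",s.fun.round(1))
def res2(p): return (proj(T,[dpt(p[:3],p[4],p[3]+np.radians(a),73,29) for a in(45,135,225,315)])-tabs).ravel()
s2=least_squares(res2,list(c)+[b,yaw]);print("free",s2.x,s2.fun.round(1))
print("zero proj",proj(T,dpt(c,yaw,b,55,7)),"tip at 90", proj(T,dpt(c,yaw,np.radians(90),55,7)))
# server handle
t,s_=(314.9,175.4),(352.2,272.6); H=tri(T,t,S,s_); print("handle centre tri",H,"onz",onz(T,t,163),onz(S,s_,163))
a=np.radians(10.62); 
e=[onz(T,(t[0]+k*22*np.cos(a),t[1]+k*22*np.sin(a)),165) for k in(-1,1)]; print("handle ends",e, "yaw srv",np.degrees(np.arctan2(*(e[0]-e[1])[[1,0]])),np.linalg.norm(e[0]-e[1]))
print("crock rim",onz(T,(205.2,229.5),130), [onz(T,(180+a/4.2,135+b/4.2),130).round(1) for a,b in((33,400),(180,395),(106,326),(106,471))])
print("scene rim",onz(S,(430,216),130))
E
```

```text
front edge [411.78793255 181.43537224  40.        ] [398.47587688 -50.95546493  40.        ]
tray corners z166 [array([726.6, 176. , 166. ]), array([711.9, -74.8, 166. ]), array([546.1, -64.4, 166. ]), array([560.3, 185.9, 166. ])]
yaw -3.2784941085316945 232.77180247056089
dial (np.float64(484.67488188713486), np.float64(63.19757472969794), np.float64(85.91643342698706)) bezel 0.28827758545186 res [ 0.2 -0.1  0.2  0.1 -0.5  0.2  0.  -0.2]
free [ 4.88017547e+02  6.30128528e+01  7.10300654e+01  2.37665741e-01
 -1.11034250e-01] [-0.1  0.   0.2 -0.  -0.1 -0.   0.1  0. ]
zero proj [[306.24077261 216.49154096]] tip at 90 [[320.37529368 234.94408929]]
handle centre tri [630.58587923  18.48114957 159.91843223] onz [628.49431828  16.27867285 163.        ] [633.84552727  19.28165771 163.        ]
handle ends [array([642.16023644,  74.62720674, 165.        ]), array([613.57494068, -41.84069131, 165.        ])] yaw srv 76.21019064420304 119.9245196338486
crock rim [498.90803319 322.62782941 130.        ] [array([499.1, 370.7, 130. ]), array([497.9, 273.9, 130. ]), array([546.8, 322.7, 130. ]), array([449.6, 322.4, 130. ])]
scene rim [505.14452624 322.4587826  130.        ]
```

>>> move_arm([
  {"tz":-1.6,"wz":-0.1187},
  {"tz":-1.6,"wz":-0.1187},
  {"tz":-1.6,"wz":-0.1187},
  {"tz":-1.6,"wz":-0.1187},
  {"tz":-1.6,"wz":-0.1187},
  {"tz":-1.6,"wz":-0.1187},
  {"tz":-1.6,"wz":-0.1187},
  {"tz":-1.6,"wz":-0.1187},
], gripper=5)

```text
schema error: expected keys tx, ty, tz, wx, wy, wz
```

>>> move_arm([
  {"tx":3.4,"ty":1.36},
  {"tx":3.4,"ty":1.36},
  {"tx":3.4,"ty":1.36},
  {"tx":3.4,"ty":1.36},
  {"tx":3.4,"ty":1.36},
  {"tx":3.4,"ty":1.36},
  {"tx":3.4,"ty":1.36},
  {"tx":3.4,"ty":1.36},
  {"tx":3.4,"ty":1.36},
  {"tx":3.4,"ty":1.36},
])

```text
schema error: expected keys tx, ty, tz, wx, wy, wz
```

>>> move_arm([
  {"tx":3.4,"ty":1.36},
  {"tx":3.4,"ty":1.36},
  {"tx":3.4,"ty":1.36},
  {"tx":3.4,"ty":1.36},
  {"tx":3.4,"ty":1.36},
  {"tx":3.4,"ty":1.36},
  {"tx":3.4,"ty":1.36},
  {"tx":3.4,"ty":1.36},
  {"tx":3.4,"ty":1.36},
  {"tx":3.4,"ty":1.36},
  {},
  {},
])

```text
schema error: expected keys tx, ty, tz, wx, wy, wz
```

Run:
```python
from h import *
s=env.state(); print(s["time_s"],s["qpos"].round(2),s["ee_pos"].round(1),s["ee_rot"].round(2))
```

```text
0.1 [-69.33  18.35  89.7    0.    72.04  -1.15] [ 213.6 -533.4  213.2] [-179.91   -0.     21.82]
```

>>> move_arm([
  {"tx":0,"ty":0,"tz":-1.6,"wx":0,"wy":0,"wz":-0.1187},
  {"tx":0,"ty":0,"tz":-1.6,"wx":0,"wy":0,"wz":-0.1187},
  {"tx":0,"ty":0,"tz":-1.6,"wx":0,"wy":0,"wz":-0.1187},
  {"tx":0,"ty":0,"tz":-1.6,"wx":0,"wy":0,"wz":-0.1187},
  {"tx":0,"ty":0,"tz":-1.6,"wx":0,"wy":0,"wz":-0.1187},
  {"tx":0,"ty":0,"tz":-1.6,"wx":0,"wy":0,"wz":-0.1187},
  {"tx":0,"ty":0,"tz":-1.6,"wx":0,"wy":0,"wz":-0.1187},
  {"tx":0,"ty":0,"tz":-1.6,"wx":0,"wy":0,"wz":-0.1187},
], gripper=5)

```text
time_s: 0.77
ee_pos: [213.6, -533.5, 342.2]
ee_rot: [-180.0, -0.1, 76.6]
force: [-0.8, -0.9, 0.6]
gripper_width: 50.2
gripper_force: 0.0
```

>>> move_arm([
  {"tx":3.4,"ty":1.36,"tz":0,"wx":0,"wy":0,"wz":0},
  {"tx":3.4,"ty":1.36,"tz":0,"wx":0,"wy":0,"wz":0},
  {"tx":3.4,"ty":1.36,"tz":0,"wx":0,"wy":0,"wz":0},
  {"tx":3.4,"ty":1.36,"tz":0,"wx":0,"wy":0,"wz":0},
  {"tx":3.4,"ty":1.36,"tz":0,"wx":0,"wy":0,"wz":0},
  {"tx":3.4,"ty":1.36,"tz":0,"wx":0,"wy":0,"wz":0},
  {"tx":3.4,"ty":1.36,"tz":0,"wx":0,"wy":0,"wz":0},
  {"tx":3.4,"ty":1.36,"tz":0,"wx":0,"wy":0,"wz":0},
  {"tx":3.4,"ty":1.36,"tz":0,"wx":0,"wy":0,"wz":0},
  {"tx":3.4,"ty":1.36,"tz":0,"wx":0,"wy":0,"wz":0},
])

```text
time_s: 1.6
ee_pos: [427.2, -234.2, 341.7]
ee_rot: [-180.0, -0.0, 76.2]
force: [-0.0, -0.9, 0.0]
gripper_width: 49.8
gripper_force: 0.0
```

Run:
```python
from h import *
s=env.state(); print(s["time_s"],s["qpos"].round(2),s["ee_pos"].round(1),s["ee_rot"].round(2))
```

```text
1.6 [-3.008e+01  7.040e+00  8.642e+01 -1.000e-02  8.657e+01 -1.630e+01] [ 427.2 -234.2  341.7] [-179.97   -0.     76.22]
```

>>> move_arm([
  {"tx":3.4,"ty":1.36,"tz":0,"wx":0,"wy":0,"wz":0},
  {"tx":3.4,"ty":1.36,"tz":0,"wx":0,"wy":0,"wz":0},
  {"tx":3.4,"ty":1.36,"tz":0,"wx":0,"wy":0,"wz":0},
  {"tx":3.4,"ty":1.36,"tz":0,"wx":0,"wy":0,"wz":0},
  {"tx":3.4,"ty":1.36,"tz":0,"wx":0,"wy":0,"wz":0},
  {"tx":3.4,"ty":1.36,"tz":0,"wx":0,"wy":0,"wz":0},
  {"tx":3.4,"ty":1.36,"tz":0,"wx":0,"wy":0,"wz":0},
  {"tx":3.4,"ty":1.36,"tz":0,"wx":0,"wy":0,"wz":0},
  {"tx":3.4,"ty":1.36,"tz":0,"wx":0,"wy":0,"wz":0},
  {"tx":3.4,"ty":1.36,"tz":0,"wx":0,"wy":0,"wz":0},
  {"tx":0,"ty":0,"tz":0,"wx":0,"wy":0,"wz":0},
])

```text
time_s: 2.52
ee_pos: [642.4, 67.4, 339.3]
ee_rot: [-179.9, -0.1, 76.5]
force: [-1.5, -0.3, -0.9]
gripper_width: 50.1
gripper_force: 0.0
```

Run:
```python
from h import *
s=env.state(); print(s["time_s"],s["qpos"].round(2),s["ee_pos"].round(1),s["ee_rot"].round(2))
```

```text
2.5167 [ 4.88 22.72 65.36  0.17 91.98 18.35] [642.4  67.4 339.3] [-1.7989e+02 -1.4000e-01  7.6530e+01]
```

>>> move_arm([
  {"tx":0,"ty":0,"tz":4,"wx":0,"wy":0,"wz":0},
  {"tx":0,"ty":0,"tz":4,"wx":0,"wy":0,"wz":0},
  {"tx":0,"ty":0,"tz":4,"wx":0,"wy":0,"wz":0},
  {"tx":0,"ty":0,"tz":3.2,"wx":0,"wy":0,"wz":0},
  {"tx":0,"ty":0,"tz":2,"wx":0,"wy":0,"wz":0},
  {"tx":0,"ty":0,"tz":1.2,"wx":0,"wy":0,"wz":0},
  {"tx":0,"ty":0,"tz":0,"wx":0,"wy":0,"wz":0},
  {"tx":0,"ty":0,"tz":0,"wx":0,"wy":0,"wz":0},
])

```text
time_s: 3.18
ee_pos: [639.3, 61.5, 157.3]
ee_rot: [-179.9, 0.0, 76.2]
force: [0.1, 0.6, 0.8]
gripper_width: 50.0
gripper_force: 0.0
```

>>> move_arm([
  {"tx":0,"ty":0,"tz":0,"wx":0,"wy":0,"wz":0},
  {"tx":0,"ty":0,"tz":0,"wx":0,"wy":0,"wz":0},
  {"tx":0,"ty":0,"tz":0,"wx":0,"wy":0,"wz":0},
  {"tx":0,"ty":0,"tz":0,"wx":0,"wy":0,"wz":0},
  {"tx":0,"ty":0,"tz":0,"wx":0,"wy":0,"wz":0},
], gripper=1.2, force=25)

```text
time_s: 3.6
ee_pos: [640.1, 61.8, 158.7]
ee_rot: [179.9, -0.0, 76.2]
force: [0.5, -0.4, -0.0]
gripper_width: 21.7
gripper_force: 25.0
```

Run:
```python
from h import *
s=env.state(); print(s["time_s"],s["qpos"].round(2),s["ee_pos"].round(1),s["ee_rot"].round(2),s["gripper_width"],s["gripper_force"])
S=shot("scene","1"); T=shot("top","1")
a=cv2.resize(S["color"][200:340,260:460,::-1],None,fx=3.5,fy=3.5); cv2.imwrite("pics/c1.png",a)
```

```text
3.6 [ 4.500e+00  2.645e+01  8.499e+01 -1.000e-02  6.848e+01  1.827e+01] [640.1  61.8 158.7] [ 1.7992e+02 -2.0000e-02  7.6230e+01] 21.697839107058883 24.99986708164215
```

View pics/c1.png

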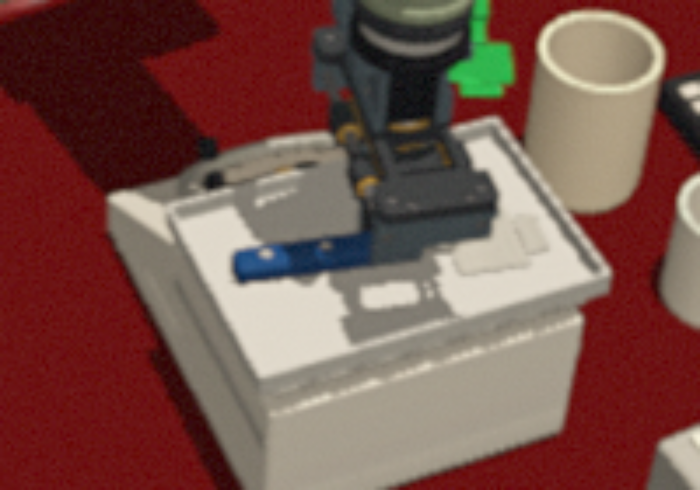

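The crop shows the fingers closed on the handle of the blue server (width 21.7), with the tray still flat.

>>> move_arm([
  {"tx":0,"ty":0,"tz":-1,"wx":0,"wy":0,"wz":0},
  {"tx":0,"ty":0,"tz":-2,"wx":0,"wy":0,"wz":0},
  {"tx":0,"ty":0,"tz":-3,"wx":0,"wy":0,"wz":0},
  {"tx":0,"ty":0,"tz":-4,"wx":0,"wy":0,"wz":0},
  {"tx":0,"ty":0,"tz":-4,"wx":0,"wy":0,"wz":0},
  {"tx":0,"ty":0,"tz":-4,"wx":0,"wy":0,"wz":0},
  {"tx":0,"ty":0,"tz":-2,"wx":0,"wy":0,"wz":0},
  {"tx":0,"ty":0,"tz":0,"wx":0,"wy":0,"wz":0},
])

```text
time_s: 4.37
ee_pos: [641.3, 62.0, 365.1]
ee_rot: [179.3, -0.2, 76.2]
force: [0.7, 0.1, -0.1]
gripper_width: 22.1
gripper_force: 25.0
```

Run:
```python
from h import *
s=env.state(); print(s["time_s"],s["qpos"].round(2),s["ee_pos"].round(1),s["ee_rot"].round(2))
D=[(18.35,108.05,574.4,213.2),(7.04,93.46,487.1,341.7),(26.45,111.44,643,157.5),(s["qpos"][1],s["qpos"][1]+s["qpos"][2],np.hypot(*s["ee_pos"][:2]),s["ee_pos"][2])]
A=[];b=[]
for a,c,r,z in D:
    a,c=np.radians([a,c]); A+=[[1,0,np.sin(a),np.sin(c)],[0,1,np.cos(a),np.cos(c)]]; b+=[r,z]
A=np.array(A);b=np.array(b);x,*_=np.linalg.lstsq(A,b,rcond=None);print(x,(A@x-b).round(1))
```

```text
4.3667 [ 4.5  22.09 62.8  -0.   94.43 18.27] [641.3  62.  365.1] [179.34  -0.22  76.23]
[  -3.20801331 -212.93421975  584.67049765  419.42659398] [ 5.2 -1.2  0.   0.3  4.6 -0.3 -9.9  1.1]
```

>>> move_arm([
  {"tx":2.7,"ty":-2.45,"tz":0,"wx":0,"wy":0,"wz":0},
  {"tx":2.7,"ty":-2.45,"tz":0,"wx":0,"wy":0,"wz":0},
  {"tx":2.7,"ty":-2.45,"tz":0,"wx":0,"wy":0,"wz":0},
  {"tx":2.7,"ty":-2.45,"tz":0,"wx":0,"wy":0,"wz":0},
  {"tx":2.7,"ty":-2.45,"tz":0,"wx":0,"wy":0,"wz":0},
  {"tx":2.7,"ty":-2.45,"tz":0,"wx":0,"wy":0,"wz":0},
  {"tx":2.7,"ty":-2.45,"tz":0,"wx":0,"wy":0,"wz":0},
  {"tx":2.7,"ty":-2.45,"tz":0,"wx":0,"wy":0,"wz":0},
])

```text
time_s: 5.03
ee_pos: [499.2, 319.4, 357.0]
ee_rot: [-179.9, 0.1, 76.2]
force: [0.9, -0.4, -1.4]
gripper_width: 21.9
gripper_force: 25.0
```

>>> move_arm([
  {"tx":0,"ty":0,"tz":0,"wx":0,"wy":0.12,"wz":0},
  {"tx":0,"ty":0,"tz":0,"wx":0,"wy":0.12,"wz":0},
  {"tx":0,"ty":0,"tz":0,"wx":0,"wy":0.12,"wz":0},
  {"tx":0,"ty":0,"tz":0,"wx":0,"wy":0.12,"wz":0},
  {"tx":0,"ty":0,"tz":0,"wx":0,"wy":0.12,"wz":0},
  {"tx":0,"ty":0,"tz":0,"wx":0,"wy":0.12,"wz":0},
  {"tx":0,"ty":0,"tz":0,"wx":0,"wy":0.12,"wz":0},
  {"tx":0,"ty":0,"tz":0,"wx":0,"wy":0.12,"wz":0},
  {"tx":0,"ty":0,"tz":0,"wx":0,"wy":0,"wz":0},
])

```text
time_s: 5.78
ee_pos: [497.9, 315.6, 351.4]
ee_rot: [-178.9, -54.8, 75.1]
force: [-0.5, -1.9, -4.1]
gripper_width: 21.7
gripper_force: 25.0
```

```bash
cat >> h.py <<'E'
from scipy.spatial.transform import Rotation as Rn
def tool(s): return Rn.from_euler("xyz",s["ee_rot"],degrees=True).as_matrix()
E
python3 - <<'E'
from h import *
s=env.state(); print(s["time_s"],s["qpos"].round(2),s["ee_pos"].round(1),s["ee_rot"].round(2),"\n",tool(s).round(3))
E
```

```text
5.7833 [  4.92   5.95 106.73  60.85  62.56  -8.74] [497.9 315.6 351.4] [-178.89  -54.79   75.12] 
 [[ 0.148  0.97   0.191]
 [ 0.557 -0.241  0.794]
 [ 0.817 -0.011 -0.576]]
```

>>> move_arm([
  {"tx":0,"ty":0,"tz":0,"wx":0,"wy":0.12,"wz":0},
  {"tx":0,"ty":0,"tz":0,"wx":0,"wy":0.12,"wz":0},
  {"tx":0,"ty":0,"tz":0,"wx":0,"wy":0.12,"wz":0},
  {"tx":0,"ty":0,"tz":0,"wx":0,"wy":0.12,"wz":0},
  {"tx":0,"ty":0,"tz":0,"wx":0,"wy":0,"wz":0},
  {"tx":0,"ty":0,"tz":0,"wx":0,"wy":0,"wz":0},
])

```text
time_s: 6.28
ee_pos: [500.8, 318.7, 356.2]
ee_rot: [-177.9, -82.2, 74.3]
force: [0.6, 0.7, -0.2]
gripper_width: 21.9
gripper_force: 25.0
```

Run:
```python
from h import *
s=env.state(); R=tool(s); print(s["time_s"],s["qpos"].round(2),s["ee_pos"].round(1),s["ee_rot"].round(2),"\n",R.round(3))
S=shot("scene","2"); T=shot("top","2")
o=np.hstack([T["color"][120:330,150:370],S["color"][90:300,290:510]]); cv2.imwrite("pics/c2.png",cv2.resize(o[:,:,::-1],None,fx=1.8,fy=1.8))
# handle blue: ends in both views
for n,f in(("T",T),("S",S)):
    h=cv2.cvtColor(f["color"],cv2.COLOR_RGB2HSV); m=cv2.inRange(h,(100,120,40),(125,255,255)); k,l,st,ce=cv2.connectedComponentsWithStats(m)
    for i in range(1,k):
        if st[i,4]>20: print(n,st[i],ce[i])
# predicted end
g=s["ee_pos"]-R[:,2]*9; e=g-R[:,0]*107; print("end pred",e.round(1),proj(T,e),proj(S,e))
print("mouth",proj(T,[499,322,130]),proj(S,[502,322,130]))
```

```text
6.2833 [ -2.17  14.2  120.75  92.54  76.43 -44.19] [500.8 318.7 356.2] [-177.9   -82.22   74.28] 
 [[ 0.037  0.972  0.233]
 [ 0.13  -0.236  0.963]
 [ 0.991 -0.005 -0.135]]
T [181 200  17  10  85] [188.28235294 205.28235294]
S [428 154  14  26 169] [434.28402367 166.69230769]
end pred [494.8 296.1 251.4] [[205.30365479 219.37062685]] [[425.48509013 179.51506916]]
mouth [[205.42709037 229.45698976]] [[429.21192663 215.3522175 ]]
```

View pics/c2.png

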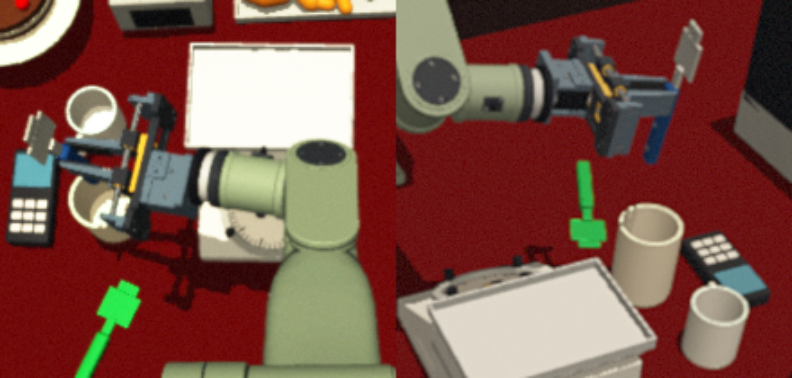

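The picture shows the server held with its handle down near the crock, with its blade up and the tray still on the pan. Yawing the tool clockwise will keep the gripper body off the tray.

>>> move_arm([
  {"tx":0,"ty":0,"tz":0,"wx":-0.11,"wy":0,"wz":0},
  {"tx":0,"ty":0,"tz":0,"wx":-0.11,"wy":0,"wz":0},
  {"tx":0,"ty":0,"tz":0,"wx":-0.11,"wy":0,"wz":0},
  {"tx":0,"ty":0,"tz":0,"wx":-0.11,"wy":0,"wz":0},
  {"tx":0,"ty":0,"tz":0,"wx":0,"wy":0,"wz":0},
  {"tx":0,"ty":0,"tz":0,"wx":0,"wy":0,"wz":0},
])

```text
time_s: 6.88
ee_pos: [499.3, 320.7, 361.2]
ee_rot: [153.2, -82.6, 78.6]
force: [0.9, 0.2, -0.9]
gripper_width: 21.6
gripper_force: 25.0
```

Run:
```python
from h import *
s=env.state(); R=tool(s); print(s["time_s"],s["qpos"].round(2),s["ee_pos"].round(1),s["ee_rot"].round(2),"\n",R.round(3))
for z in (190,155):
    t=np.array([500,322,z])+R[:,0]*0; t[:2]+=R[:2,0]*60
    print(t, (R.T@(t-s["ee_pos"])/10).round(2))
```

```text
6.8833 [  9.27   4.18 134.77 125.57  55.36 -60.8 ] [499.3 320.7 361.2] [153.17 -82.64  78.64] 
 [[ 0.025  0.787  0.617]
 [ 0.126 -0.615  0.779]
 [ 0.992  0.058 -0.114]]
[501.51357687 329.53511773 190.        ] [-16.86  -1.36   2.78]
[501.51357687 329.53511773 155.        ] [-20.33  -1.56   3.18]
```

>>> move_arm([
  {"tx":-1,"ty":-0.7,"tz":1.6,"wx":0,"wy":0,"wz":0},
  {"tx":-2,"ty":-0.8,"tz":1.6,"wx":0,"wy":0,"wz":0},
  {"tx":-3,"ty":0,"tz":0,"wx":0,"wy":0,"wz":0},
  {"tx":-3,"ty":0,"tz":0,"wx":0,"wy":0,"wz":0},
  {"tx":-1.5,"ty":0,"tz":0,"wx":0,"wy":0,"wz":0},
  {"tx":0,"ty":0,"tz":0,"wx":0,"wy":0,"wz":0},
  {"tx":0,"ty":0,"tz":0,"wx":0,"wy":0,"wz":0},
])

```text
time_s: 7.47
ee_pos: [508.1, 339.5, 249.9]
ee_rot: [155.0, -82.6, 76.5]
force: [-0.6, 0.5, -0.4]
gripper_width: 21.6
gripper_force: 25.0
```

Run:
```python
from h import *
s=env.state(); R=tool(s); print(s["time_s"],s["qpos"].round(2),s["ee_pos"].round(1))
S=shot("scene","3"); T=shot("top","3")
o=np.hstack([T["color"][120:330,150:370],S["color"][90:300,320:540]]); cv2.imwrite("pics/c3.png",cv2.resize(o[:,:,::-1],None,fx=1.8,fy=1.8))
e=s["ee_pos"]-R[:,0]*107; print("end",e,proj(T,e),proj(S,e))
```

```text
7.4667 [ 12.69  20.63 141.89 138.69  69.9  -81.61] [508.1 339.5 249.9]
end [504.86229912 326.14821672 143.78190513] [[202.83961237 226.24349442]] [[431.80625678 211.58364877]]
```

View pics/c3.png

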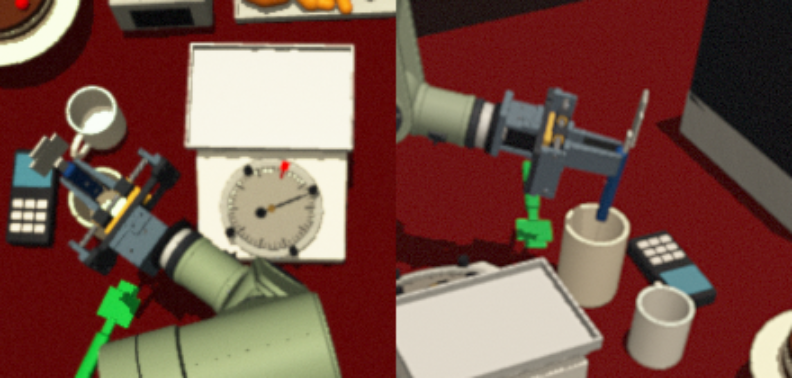

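The scene view shows the handle end at about (433,211), inside the crock mouth centred at about (431,214). Next I lower it along its own axis.

>>> move_arm([
  {"tx":-2,"ty":0,"tz":0,"wx":0,"wy":0,"wz":0},
  {"tx":-2,"ty":0,"tz":0,"wx":0,"wy":0,"wz":0},
  {"tx":-2,"ty":0,"tz":0,"wx":0,"wy":0,"wz":0},
  {"tx":-2,"ty":0,"tz":0,"wx":0,"wy":0,"wz":0},
  {"tx":-1.2,"ty":0,"tz":0,"wx":0,"wy":0,"wz":0},
  {"tx":0,"ty":0,"tz":0,"wx":0,"wy":0,"wz":0},
  {"tx":0,"ty":0,"tz":0,"wx":0,"wy":0,"wz":0},
])

```text
time_s: 8.15
ee_pos: [504.2, 327.9, 159.5]
ee_rot: [154.1, -82.7, 77.4]
force: [1.3, 0.9, -0.4]
gripper_width: 21.9
gripper_force: 25.0
```

Run:
```python
from h import *
s=env.state(); R=tool(s); print(s["time_s"],s["qpos"].round(2),s["ee_pos"].round(1),s["force"].round(1),s["ee_pos"]-R[:,0]*107)
print(R.round(3))
```

```text
8.15 [ 10.75  37.09 146.85 139.7   86.4  -95.79] [504.2 327.9 159.5] [ 1.3  0.9 -0.4] [501.23850651 314.57615169  53.39483774]
[[ 0.028  0.783  0.622]
 [ 0.125 -0.62   0.775]
 [ 0.992  0.056 -0.115]]
```

>>> move_arm([
  {"tx":0,"ty":0,"tz":0,"wx":0,"wy":0,"wz":0},
  {"tx":0,"ty":0,"tz":0,"wx":0,"wy":0,"wz":0},
  {"tx":0,"ty":0,"tz":0,"wx":0,"wy":0,"wz":0},
  {"tx":0,"ty":0,"tz":0,"wx":0,"wy":0,"wz":0},
  {"tx":0,"ty":0,"tz":0,"wx":0,"wy":0,"wz":0},
  {"tx":0,"ty":0,"tz":0,"wx":0,"wy":0,"wz":0},
  {"tx":0,"ty":0,"tz":0,"wx":0,"wy":0,"wz":0},
  {"tx":0,"ty":0,"tz":0,"wx":0,"wy":0,"wz":0},
], gripper=7)

```text
time_s: 8.82
ee_pos: [503.2, 327.8, 158.3]
ee_rot: [154.9, -82.5, 76.6]
force: [0.3, 0.3, -0.4]
gripper_width: 69.2
gripper_force: 0.0
```

Run:
```python
from h import *
S=shot("scene","4"); T=shot("top","4")
o=np.hstack([T["color"][120:330,150:370],S["color"][90:300,320:540]]); cv2.imwrite("pics/c4.png",cv2.resize(o[:,:,::-1],None,fx=1.8,fy=1.8))
```

```text
(no output)
```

View pics/c4.png

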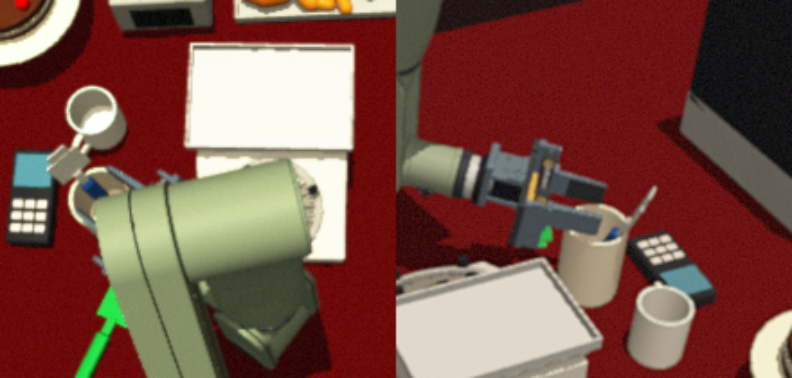

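The server has dropped into the crock and leans away from the open fingers. I back off upward.

>>> move_arm([
  {"tx":1,"ty":0,"tz":-1.5,"wx":0,"wy":0,"wz":0},
  {"tx":1,"ty":0,"tz":-2,"wx":0,"wy":0,"wz":0},
  {"tx":1.5,"ty":0,"tz":-2,"wx":0,"wy":0,"wz":0},
  {"tx":3,"ty":0,"tz":-1,"wx":0,"wy":0,"wz":0},
  {"tx":3,"ty":0,"tz":0,"wx":0,"wy":0,"wz":0},
  {"tx":3,"ty":0,"tz":0,"wx":0,"wy":0,"wz":0},
  {"tx":3,"ty":0,"tz":0,"wx":0,"wy":0,"wz":0},
  {"tx":3,"ty":0,"tz":0,"wx":0,"wy":0,"wz":0},
  {"tx":0,"ty":0,"tz":0,"wx":0,"wy":0,"wz":0},
])

```text
time_s: 9.67
ee_pos: [475.3, 302.4, 360.1]
ee_rot: [149.6, -82.8, 82.1]
force: [1.0, -0.0, 1.2]
gripper_width: 69.9
gripper_force: 0.0
```

Run:
```python
from h import *
s=env.state(); R=tool(s); print(s["time_s"],s["qpos"].round(2),s["ee_pos"].round(1)); print(R.round(3))
S=shot("scene","5"); T=shot("top","5")
# dial measures
h=cv2.cvtColor(T["color"],cv2.COLOR_RGB2HSV)
for nm,lo,hi in(("red",(0,150,140),(8,255,255)),("blk",(0,0,0),(179,255,70))):
    m=cv2.inRange(h,lo,hi)[205:267,265:345]; k,l,st,ce=cv2.connectedComponentsWithStats(m)
    print(nm,[(int(st[i,4]),(ce[i]+[265,205]).round(1)) for i in range(1,k) if st[i,4]>3])
o=np.hstack([cv2.resize(T["color"][195:275,255:350],None,fx=4.2,fy=4.2,interpolation=2),cv2.resize(S["color"][130:270,390:500],(300,336))]); cv2.imwrite("pics/c5.png",o[:,:,::-1])
c=np.array([484.7,63.2,85.9]);yaw=-np.radians(3.3)
for d in range(0,360,30): print(d,proj(T,dpt(c,yaw,np.radians(d),55,7)).round(1))
print("c",proj(T,dpt(c,yaw,0,0,7)))
```

```text
9.6667 [  6.33   2.07 137.86 123.51  57.74 -60.98] [475.3 302.4 360.1]
[[ 0.017  0.785  0.619]
 [ 0.124 -0.616  0.778]
 [ 0.992  0.063 -0.108]]
red [(28, array([307.5, 212.8]))]
blk [(40, array([343.5, 214.5])), (16, array([287.4, 214.4])), (17, array([323.5, 225.4])), (20, array([294.8, 237.8])), (17, array([277.6, 248.9])), (49, array([268.3, 256.7])), (16, array([312.5, 259.2])), (76, array([309. , 265.4]))]
0 [[300.6 215.6]]
30 [[310.5 218.3]]
60 [[317.8 225.4]]
90 [[320.4 234.9]]
120 [[317.7 244.3]]
150 [[310.5 251. ]]
180 [[300.7 253.4]]
210 [[290.9 250.8]]
240 [[283.7 243.9]]
270 [[280.9 234.5]]
300 [[283.4 225. ]]
330 [[290.6 218.1]]
c [[300.62763503 234.7066099 ]]
```

View pics/c5.png

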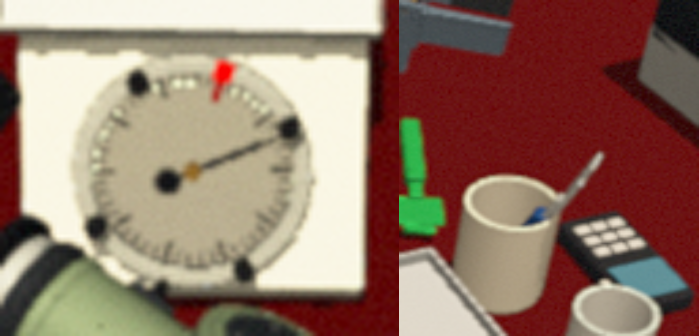

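The dial crop shows the pointer now at about 2 o'clock, the red mark at (307.5,212.8), and the tabs at (287,214), (323.5,225), (277.6,249) and (312.5,259). The server stands in the crock.

```bash
cat >> h.py <<'E'
C0=np.array([484.7,63.2,85.9]);YAW=-np.radians(3.3)
def ondial(f,uv,h):
    F=dialframe(C0,YAW); n=F[:,2]; o,d=ray(f,uv); p=o+d*((C0+n*h-o)@n)/(d@n); q=F.T@(p-C0); return q
def dial(f):
    h=cv2.cvtColor(f["color"],cv2.COLOR_RGB2HSV); out={}
    hub=None
    m=cv2.inRange(h,(0,150,140),(8,255,255)); ys,xs=np.nonzero(m[205:262,270:335])
    if len(xs): out["red"]=ondial(f,(xs.mean()+270,ys.mean()+205),7)
    g=f["color"][:,:,:].max(2).astype(float); pts=[]
    for y in range(212,260):
        for x in range(276,327):
            q=ondial(f,(x,y),7); r=np.hypot(q[0],q[1])
            if r<50 and g[y,x]<120: pts.append((q[0],q[1],160-g[y,x]))
    P=np.array(pts); w=P[:,2:]; m0=(P[:,:2]*w).sum(0)/w.sum(); D=(P[:,:2]-m0)*np.sqrt(w); _,sv,v=np.linalg.svd(D,full_matrices=False)
    v=v[0]; far=P[np.hypot(P[:,0],P[:,1])>30][:,:2]; v=v*np.sign((far@v).sum())
    out["ptr"]=np.arctan2(-v[1],v[0]); out["line0"]=m0-v*(m0@v); out["n"]=len(P)
    if "red" in out: out["bez"]=np.arctan2(-out["red"][1],out["red"][0])
    return out
E
python3 - <<'E'
from h import *
for t in("0","5"):
    T=load("top",t); print(t,dial(T), "hub",ondial(T,(300.2,236),8))
E
```

```text
0 {'red': array([ 62.70036673, -18.76629756,   7.        ]), 'ptr': np.float64(1.5179335549153565), 'line0': array([-2.02708228, -0.10725712]), 'n': 42, 'bez': np.float64(0.29081560770592907)} hub [-3.47580198  1.1525323   8.        ]
5 {'red': array([ 63.41374887, -18.98468207,   7.        ]), 'ptr': np.float64(1.1584468184312489), 'line0': array([-1.48042909, -0.64758025]), 'n': 46, 'bez': np.float64(0.2908860655750253)} hub [-3.47580198  1.1525323   8.        ]
```

```bash
cat >> h.py <<'E'
def want(th):
    F=dialframe(C0,YAW); rad=F@[np.cos(th),-np.sin(th),0]; t=F@[-np.sin(th),-np.cos(th),0]
    return np.c_[-rad,-t,-F[:,2]]
def delta(s,p,Rw):
    R=tool(s); w=Rn.from_matrix(R.T@Rw).as_rotvec(); return w.round(4),(Rw.T@(np.array(p)-s["ee_pos"])/10).round(2)
E
python3 - <<'E'
from h import *
s=env.state(); th=np.radians(151.6); w,d=delta(s,dpt(C0,YAW,th,73,120),want(th))
n=int(np.ceil(np.abs(w).max()/.11)); print("w",w,n,(w/n).round(4),"then d",d,"target",dpt(C0,YAW,th,73,120),dpt(C0,YAW,th,73,18))
E
```

```text
w [-0.5539 -1.0345  0.1593] 10 [-0.0554 -0.1034  0.0159] then d [-28.54  15.54  12.35] target [367.28179423  35.19205519 157.71587554] [418.19722687  32.25628982  69.38128436]
```

>>> move_arm([
  {"tx":0,"ty":0,"tz":0,"wx":-0.0554,"wy":-0.1034,"wz":0.0159},
  {"tx":0,"ty":0,"tz":0,"wx":-0.0554,"wy":-0.1034,"wz":0.0159},
  {"tx":0,"ty":0,"tz":0,"wx":-0.0554,"wy":-0.1034,"wz":0.0159},
  {"tx":0,"ty":0,"tz":0,"wx":-0.0554,"wy":-0.1034,"wz":0.0159},
  {"tx":0,"ty":0,"tz":0,"wx":-0.0554,"wy":-0.1034,"wz":0.0159},
  {"tx":0,"ty":0,"tz":0,"wx":-0.0554,"wy":-0.1034,"wz":0.0159},
  {"tx":0,"ty":0,"tz":0,"wx":-0.0554,"wy":-0.1034,"wz":0.0159},
  {"tx":0,"ty":0,"tz":0,"wx":-0.0554,"wy":-0.1034,"wz":0.0159},
  {"tx":0,"ty":0,"tz":0,"wx":-0.0554,"wy":-0.1034,"wz":0.0159},
  {"tx":0,"ty":0,"tz":0,"wx":-0.0554,"wy":-0.1034,"wz":0.0159},
  {"tx":0,"ty":0,"tz":0,"wx":0,"wy":0,"wz":0},
  {"tx":0,"ty":0,"tz":0,"wx":0,"wy":0,"wz":0},
], gripper=3.2)

```text
time_s: 10.77
ee_pos: [447.9, 321.9, 320.8]
ee_rot: [178.7, -53.0, 44.2]
force: [0.1, 0.4, -0.0]
gripper_width: 31.6
gripper_force: 0.0
```

Run:
```python
from h import *
s=env.state(); th=np.radians(151.6); print(s["qpos"].round(1),s["ee_pos"],delta(s,dpt(C0,YAW,th,73,120),want(th)))
```

```text
[ 26.9  -7.5 123.3  46.1  17.5  34.7] [447.89468164 321.89825389 320.76275035] (array([-0.4149, -0.4945,  0.1425]), array([-25.88,  19.07,  10.92]))
```

>>> move_arm([
  {"tx":0,"ty":0,"tz":0,"wx":-0.046,"wy":-0.055,"wz":0.016},
  {"tx":0,"ty":0,"tz":0,"wx":-0.046,"wy":-0.055,"wz":0.016},
  {"tx":0,"ty":0,"tz":0,"wx":-0.046,"wy":-0.055,"wz":0.016},
  {"tx":0,"ty":0,"tz":0,"wx":-0.046,"wy":-0.055,"wz":0.016},
  {"tx":0,"ty":0,"tz":0,"wx":-0.046,"wy":-0.055,"wz":0.016},
  {"tx":0,"ty":0,"tz":0,"wx":-0.046,"wy":-0.055,"wz":0.016},
  {"tx":0,"ty":0,"tz":0,"wx":-0.046,"wy":-0.055,"wz":0.016},
  {"tx":0,"ty":0,"tz":0,"wx":-0.046,"wy":-0.055,"wz":0.016},
  {"tx":0,"ty":0,"tz":0,"wx":-0.046,"wy":-0.055,"wz":0.016},
  {"tx":0,"ty":0,"tz":0,"wx":0,"wy":0,"wz":0},
  {"tx":0,"ty":0,"tz":0,"wx":0,"wy":0,"wz":0},
])

```text
time_s: 11.68
ee_pos: [440.7, 327.1, 315.7]
ee_rot: [169.9, -31.9, 33.9]
force: [-0.7, 0.3, -0.5]
gripper_width: 32.1
gripper_force: 0.0
```

Run:
```python
from h import *
s=env.state(); th=np.radians(151.6); print(s["qpos"].round(1),s["ee_pos"],delta(s,dpt(C0,YAW,th,73,120),want(th)))
```

```text
[ 44.9  -1.2 106.7 -21.7  46.9 114.9] [440.69053261 327.07910278 315.68869226] (array([-0.1366, -0.1158,  0.0563]), array([-25.31,  19.92,  10.86]))
```

>>> move_arm([
  {"tx":0,"ty":0,"tz":0,"wx":-0.0683,"wy":-0.058,"wz":0.028},
  {"tx":0,"ty":0,"tz":0,"wx":-0.0683,"wy":-0.058,"wz":0.028},
  {"tx":-2.53,"ty":1.99,"tz":1,"wx":0,"wy":0,"wz":0},
  {"tx":-2.53,"ty":1.99,"tz":1,"wx":0,"wy":0,"wz":0},
  {"tx":-2.53,"ty":1.99,"tz":1,"wx":0,"wy":0,"wz":0},
  {"tx":-2.53,"ty":1.99,"tz":1,"wx":0,"wy":0,"wz":0},
  {"tx":-2.53,"ty":1.99,"tz":1,"wx":0,"wy":0,"wz":0},
  {"tx":-2.53,"ty":1.99,"tz":1,"wx":0,"wy":0,"wz":0},
  {"tx":-2.53,"ty":1.99,"tz":1,"wx":0,"wy":0,"wz":0},
  {"tx":-2.53,"ty":1.99,"tz":1,"wx":0,"wy":0,"wz":0},
])

```text
time_s: 12.52
ee_pos: [376.5, 91.9, 194.9]
ee_rot: [164.7, -26.2, 28.6]
force: [0.7, 0.3, -0.3]
gripper_width: 31.8
gripper_force: 0.0
```

Run:
```python
from h import *
s=env.state(); th=np.radians(151.6); print(s["qpos"].round(1),s["ee_pos"],delta(s,dpt(C0,YAW,th,73,120),want(th)))
```

```text
[ 23.1 -11.  132.  -23.5  33.9 104.8] [376.48731428  91.86519921 194.87516826] (array([ 0.0005, -0.0018, -0.0022]), array([-4.8 ,  3.9 ,  2.92]))
```

>>> move_arm([
  {"tx":-1.6,"ty":1.3,"tz":0.9,"wx":0,"wy":0,"wz":0},
  {"tx":-1.6,"ty":1.3,"tz":0.9,"wx":0,"wy":0,"wz":0},
  {"tx":-1.6,"ty":1.3,"tz":0.9,"wx":0,"wy":0,"wz":0},
  {"tx":0,"ty":0,"tz":2.5,"wx":0,"wy":0,"wz":0},
  {"tx":0,"ty":0,"tz":2.5,"wx":0,"wy":0,"wz":0},
  {"tx":0,"ty":0,"tz":2.5,"wx":0,"wy":0,"wz":0},
  {"tx":0,"ty":0,"tz":0,"wx":0,"wy":0,"wz":0},
  {"tx":0,"ty":0,"tz":0,"wx":0,"wy":0,"wz":0},
])

```text
time_s: 13.18
ee_pos: [404.0, 33.7, 96.1]
ee_rot: [164.7, -26.0, 28.4]
force: [-0.7, -0.1, -0.3]
gripper_width: 32.0
gripper_force: 0.0
```

Run:
```python
from h import *
s=env.state(); th=np.radians(151.6); print(s["qpos"].round(1),s["ee_pos"],delta(s,dpt(C0,YAW,th,73,18),want(th)))
S=shot("scene","6"); T=shot("top","6")
o=np.hstack([cv2.resize(T["color"][195:275,255:355],None,fx=3.8,fy=3.8,interpolation=2),cv2.resize(S["color"][180:300,270:410],(380,304))]); cv2.imwrite("pics/c6.png",o[:,:,::-1])
```

```text
[  7.8   0.5 141.8 -34.7  10.  105.7] [403.98386775  33.70394872  96.05040623] (array([ 0.0019,  0.002 , -0.0038]), array([-0.12,  0.01,  3.02]))
```

View pics/c6.png

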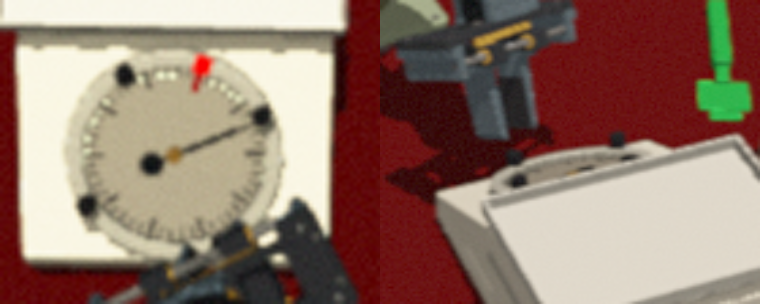

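The crop shows the open fingers above the lower-right tab, with the dial clear. The wrist is near its limit (j5 = 10), so I'll tilt the tool 15° towards vertical.

```bash
cat >> h.py <<'E'
def want2(th,a=15): return Rn.from_rotvec(np.radians(a)*dialframe(C0,YAW)[:,1]).as_matrix()@want(np.radians(151.6)) if th is None else Rn.from_rotvec(-(th-np.radians(151.6))*dialframe(C0,YAW)[:,2]).as_matrix()@want2(None,a)
E
python3 - <<'E'
from h import *
s=env.state(); th=np.radians(151.6); W=want2(None)
print(delta(s,dpt(C0,YAW,th,73,48),W), delta(s,dpt(C0,YAW,th,73,21),W))
print("n in tool",(W.T@dialframe(C0,YAW)[:,2]).round(3))
# dirs
E
```

```text
(array([ 0.1271, -0.2336, -0.0044]), array([-0.29,  0.  ,  0.22])) (array([ 0.1271, -0.2336, -0.0044]), array([0.32, 0.33, 2.82]))
n in tool [-0.228 -0.123 -0.966]
```

>>> move_arm([
  {"tx":0,"ty":0,"tz":0,"wx":0.0424,"wy":-0.0779,"wz":-0.0015},
  {"tx":0,"ty":0,"tz":0,"wx":0.0424,"wy":-0.0779,"wz":-0.0015},
  {"tx":0,"ty":0,"tz":0,"wx":0.0424,"wy":-0.0779,"wz":-0.0015},
  {"tx":0,"ty":0,"tz":0,"wx":0,"wy":0,"wz":0},
  {"tx":0,"ty":0,"tz":0,"wx":0,"wy":0,"wz":0},
], gripper=3.4)

```text
time_s: 13.7
ee_pos: [408.3, 29.9, 99.2]
ee_rot: [170.0, -16.4, 26.1]
force: [-0.5, -0.8, -0.6]
gripper_width: 34.2
gripper_force: 0.0
```

Run:
```python
from h import *
s=env.state(); th=np.radians(151.6); W=want2(None)
print(s["qpos"].round(1),s["ee_pos"].round(1),delta(s,dpt(C0,YAW,th,73,24),W), delta(s,dpt(C0,YAW,th,73,21),W))
```

```text
[  5.6   2.7 132.8  -8.5  26.   78. ] [408.3  29.9  99.2] (array([ 0.0463, -0.0556, -0.0055]), array([ 0.16, -0.25,  2.55])) (array([ 0.0463, -0.0556, -0.0055]), array([ 0.22, -0.21,  2.84]))
```

>>> move_arm([
  {"tx":0,"ty":0,"tz":0,"wx":0.046,"wy":-0.055,"wz":-0.005},
  {"tx":0.16,"ty":-0.25,"tz":0.9,"wx":0,"wy":0,"wz":0},
  {"tx":0,"ty":0,"tz":0.9,"wx":0,"wy":0,"wz":0},
  {"tx":0,"ty":0,"tz":0.7,"wx":0,"wy":0,"wz":0},
  {"tx":0,"ty":0,"tz":0,"wx":0,"wy":0,"wz":0},
  {"tx":0,"ty":0,"tz":0,"wx":0,"wy":0,"wz":0},
])

```text
time_s: 14.2
ee_pos: [412.5, 32.2, 73.0]
ee_rot: [172.8, -12.8, 25.9]
force: [-1.1, 0.1, 0.3]
gripper_width: 34.0
gripper_force: 0.0
```

Run:
```python
from h import *
s=env.state(); th=np.radians(151.6); W=want2(None)
print(s["qpos"].round(1),s["ee_pos"].round(1),s["force"].round(1),delta(s,dpt(C0,YAW,th,73,24),W), delta(s,dpt(C0,YAW,th,73,19),W))
```

```text
[  4.5   7.1 131.6  -4.5  26.9  73.2] [412.5  32.2  73. ] [-1.1  0.1  0.3] (array([-0.0016,  0.0056,  0.0009]), array([ 0.28,  0.11, -0.08])) (array([-0.0016,  0.0056,  0.0009]), array([0.4 , 0.17, 0.4 ]))
```

>>> move_arm([
  {"tx":0.3,"ty":0.1,"tz":0.25,"wx":0,"wy":0,"wz":0},
  {"tx":0,"ty":0,"tz":0,"wx":0,"wy":0,"wz":0},
])

```text
time_s: 14.37
ee_pos: [418.2, 32.6, 72.2]
ee_rot: [172.8, -13.0, 25.9]
force: [0.2, -0.3, 0.8]
gripper_width: 34.0
gripper_force: 0.0
```

>>> move_arm([
  {"tx":0,"ty":0,"tz":0,"wx":0,"wy":0,"wz":0},
  {"tx":0,"ty":0,"tz":0,"wx":0,"wy":0,"wz":0},
  {"tx":0,"ty":0,"tz":0,"wx":0,"wy":0,"wz":0},
  {"tx":0,"ty":0,"tz":0,"wx":0,"wy":0,"wz":0},
  {"tx":0,"ty":0,"tz":0,"wx":0,"wy":0,"wz":0},
], gripper=0.8, force=6)

```text
time_s: 14.78
ee_pos: [417.1, 32.9, 71.8]
ee_rot: [172.9, -12.9, 25.9]
force: [-3.4, 5.1, 1.9]
gripper_width: 12.3
gripper_force: 6.0
```

Run:
```python
from h import *
s=env.state(); print(s["qpos"].round(1),s["ee_pos"].round(1),s["force"].round(1))
F=dialframe(C0,YAW); th0=np.radians(151.6); q=F.T@(s["ee_pos"]-C0); print("dial coords",q.round(1),np.hypot(*q[:2]),np.degrees(np.arctan2(-q[1],q[0])))
# rows: rotate about dial axis by total 50 deg in N rows, constant rotvec; translation in tool frame pre-rotation vs post
N=12; ang=np.radians(49.7); R=want2(None); a=-ang/N; n=F[:,2]
Q=Rn.from_rotvec(a*n).as_matrix(); p=dpt(C0,YAW,th0,73,20); dp=(C0+Q@(p-C0))-p
print("w",(R.T@n*a).round(4),"pre",(R.T@dp/10).round(3),"post",((Q@R).T@dp/10).round(3))
```

```text
[  4.5   7.6 131.2  -4.5  26.7  73.2] [417.1  32.9  71.8] [-3.4  5.1  1.9]
dial coords [-64.  -34.1  20.7] 72.53260195516896 151.91330902349426
w [0.0165 0.0089 0.0698] pre [ 0.026 -0.523  0.061] post [-0.011 -0.523  0.069]
```

>>> move_arm([
  {"tx":0.008,"ty":-0.262,"tz":0.0325,"wx":0.0083,"wy":0.0045,"wz":0.0349},
  {"tx":0.008,"ty":-0.262,"tz":0.0325,"wx":0.0083,"wy":0.0045,"wz":0.0349},
  {"tx":0.008,"ty":-0.262,"tz":0.0325,"wx":0.0083,"wy":0.0045,"wz":0.0349},
  {"tx":0.008,"ty":-0.262,"tz":0.0325,"wx":0.0083,"wy":0.0045,"wz":0.0349},
  {"tx":0.008,"ty":-0.262,"tz":0.0325,"wx":0.0083,"wy":0.0045,"wz":0.0349},
  {"tx":0.008,"ty":-0.262,"tz":0.0325,"wx":0.0083,"wy":0.0045,"wz":0.0349},
  {"tx":0.008,"ty":-0.262,"tz":0.0325,"wx":0.0083,"wy":0.0045,"wz":0.0349},
  {"tx":0.008,"ty":-0.262,"tz":0.0325,"wx":0.0083,"wy":0.0045,"wz":0.0349},
  {"tx":0.008,"ty":-0.262,"tz":0.0325,"wx":0.0083,"wy":0.0045,"wz":0.0349},
  {"tx":0.008,"ty":-0.262,"tz":0.0325,"wx":0.0083,"wy":0.0045,"wz":0.0349},
  {"tx":0.008,"ty":-0.262,"tz":0.0325,"wx":0.0083,"wy":0.0045,"wz":0.0349},
  {"tx":0.008,"ty":-0.262,"tz":0.0325,"wx":0.0083,"wy":0.0045,"wz":0.0349},
])

```text
time_s: 15.78
ee_pos: [410.2, 63.0, 66.7]
ee_rot: [-174.9, -16.3, 1.0]
force: [-4.2, -3.3, 3.7]
gripper_width: 12.7
gripper_force: 6.1
```

```bash
cat > chk.py <<'E'
from h import *
import sys
s=env.state(); print(s["qpos"].round(1),s["force"].round(1),s["gripper_width"].round(1))
F=dialframe(C0,YAW); q=F.T@(s["ee_pos"]-C0); print("dial coords",q.round(1),np.hypot(*q[:2]),np.degrees(np.arctan2(-q[1],q[0]))%360)
print("rot err",delta(s,s["ee_pos"],want2(np.arctan2(-q[1],q[0])%(2*np.pi)))[0])
T=shot("top",sys.argv[1]); print({k:np.round(v,3) for k,v in dial(T).items()})
E
python3 chk.py 7
```

```text
Traceback (most recent call last):
  File "chk.py", line 3, in <module>
    s=env.state(); print(s["qpos"].round(1),s["force"].round(1),s["gripper_width"].round(1))
                                                                ^^^^^^^^^^^^^^^^^^^^^^^^
AttributeError: 'float' object has no attribute 'round'
```

```bash
sed -i 's/s\["gripper_width"\].round(1)/s["gripper_width"]/' chk.py; python3 chk.py 7
```

```text
[  3.7   7.3 133.7  11.2  22.9  82.3] [-4.2 -3.3  3.7] 12.71882660984889
dial coords [-74.   -4.4  20.5] 74.10844795821117 176.56117542032953
rot err [-0.0004  0.0071 -0.0018]
{'red': array([ 51.225, -41.73 ,   7.   ]), 'ptr': np.float64(1.018), 'line0': array([-2.672, -1.649]), 'n': np.int64(51), 'bez': np.float64(0.684)}
```

>>> move_arm([
  {"tx":0.008,"ty":-0.262,"tz":0.0325,"wx":0.0083,"wy":0.0045,"wz":0.0349},
  {"tx":0.008,"ty":-0.262,"tz":0.0325,"wx":0.0083,"wy":0.0045,"wz":0.0349},
  {"tx":0.008,"ty":-0.262,"tz":0.0325,"wx":0.0083,"wy":0.0045,"wz":0.0349},
  {"tx":0.008,"ty":-0.262,"tz":0.0325,"wx":0.0083,"wy":0.0045,"wz":0.0349},
  {"tx":0.008,"ty":-0.262,"tz":0.0325,"wx":0.0083,"wy":0.0045,"wz":0.0349},
  {"tx":0.008,"ty":-0.262,"tz":0.0325,"wx":0.0083,"wy":0.0045,"wz":0.0349},
  {"tx":0.008,"ty":-0.262,"tz":0.0325,"wx":0.0083,"wy":0.0045,"wz":0.0349},
  {"tx":0.008,"ty":-0.262,"tz":0.0325,"wx":0.0083,"wy":0.0045,"wz":0.0349},
  {"tx":0.008,"ty":-0.262,"tz":0.0325,"wx":0.0083,"wy":0.0045,"wz":0.0349},
  {"tx":0.008,"ty":-0.262,"tz":0.0325,"wx":0.0083,"wy":0.0045,"wz":0.0349},
  {"tx":0.008,"ty":-0.262,"tz":0.0325,"wx":0.0083,"wy":0.0045,"wz":0.0349},
  {"tx":0.008,"ty":-0.262,"tz":0.0325,"wx":0.0083,"wy":0.0045,"wz":0.0349},
])

```text
time_s: 16.83
ee_pos: [415.2, 94.1, 68.4]
ee_rot: [-162.4, -14.5, -24.0]
force: [-6.4, -3.2, 3.2]
gripper_width: 12.4
gripper_force: 6.2
```

```bash
python3 chk.py 8
python3 - <<'E'
from h import *
T=load("top","8")
F=dialframe(C0,YAW)
# rectified dial, 12 o'clock up
M=np.zeros((500,500,2),np.float32)
yy,xx=np.mgrid[0:500,0:500]; P=C0+F[:,2]*7+((250-yy)/250*85)[...,None]*F[:,0]-((xx-250)/250*85)[...,None]*F[:,1]
uv=proj(T,P.reshape(-1,3)).reshape(500,500,2).astype(np.float32)
cv2.imwrite("pics/c8.png",cv2.remap(T["color"],uv,None,cv2.INTER_CUBIC)[:,:,::-1])
E
```

```text
[  4.2   7.1 136.2  29.9  18.   89. ] [-6.4 -3.2  3.2] 12.407203795815805
dial coords [-70.4  26.8  20.4] 75.32883758440619 200.87354300897468
rot err [-0.0003  0.0071 -0.0113]
{'red': array([ 27.669, -61.733,   7.   ]), 'ptr': np.float64(0.946), 'line0': array([-2.552, -1.84 ]), 'n': np.int64(54), 'bez': np.float64(1.149)}
```

View pics/c8.png

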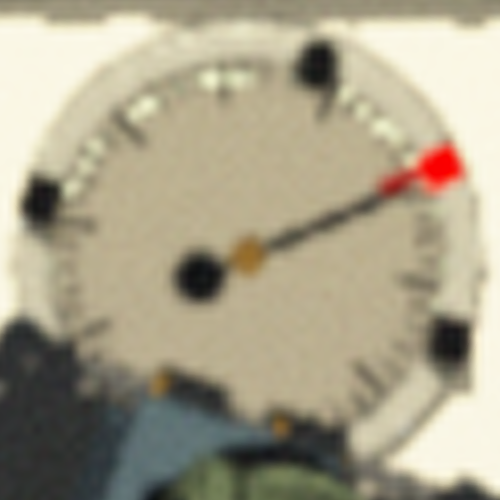

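The rectified dial shows the red mark from (385,190) to (440,165), in line with the pointer from hub (247,256). Now release and back off along the tool.

>>> move_arm([
  {"tx":0,"ty":0,"tz":0,"wx":0,"wy":0,"wz":0},
  {"tx":0,"ty":0,"tz":0,"wx":0,"wy":0,"wz":0},
  {"tx":0,"ty":0,"tz":0,"wx":0,"wy":0,"wz":0},
  {"tx":0,"ty":0,"tz":0,"wx":0,"wy":0,"wz":0},
  {"tx":0,"ty":0,"tz":-1.5,"wx":0,"wy":0,"wz":0},
  {"tx":0,"ty":0,"tz":-3,"wx":0,"wy":0,"wz":0},
  {"tx":0,"ty":0,"tz":-4,"wx":0,"wy":0,"wz":0},
  {"tx":0,"ty":0,"tz":-4,"wx":0,"wy":0,"wz":0},
  {"tx":0,"ty":0,"tz":-4,"wx":0,"wy":0,"wz":0},
  {"tx":0,"ty":0,"tz":0,"wx":0,"wy":0,"wz":0},
  {"tx":0,"ty":0,"tz":0,"wx":0,"wy":0,"wz":0},
  {"tx":0,"ty":0,"tz":0,"wx":0,"wy":0,"wz":0},
], gripper=3.4)

```text
time_s: 17.88
ee_pos: [360.4, 64.4, 221.3]
ee_rot: [-162.4, -14.8, -23.9]
force: [0.0, -0.4, -0.0]
gripper_width: 33.6
gripper_force: 0.0
```

```bash
python3 chk.py 9
python3 - <<'E'
from h import *
T=load("top","9"); S=shot("scene","9"); F=dialframe(C0,YAW)
yy,xx=np.mgrid[0:420,0:420]; P=C0+F[:,2]*7+((210-yy)/210*85)[...,None]*F[:,0]-((xx-210)/210*85)[...,None]*F[:,1]
uv=proj(T,P.reshape(-1,3)).reshape(420,420,2).astype(np.float32)
a=cv2.remap(T["color"],uv,None,cv2.INTER_CUBIC); b=cv2.resize(S["color"][130:340,290:480],(380,420))
cv2.imwrite("pics/c9.png",np.hstack([a,b])[:,:,::-1])
E
```

```text
[ -1.6 -12.6 125.8  14.8  47.5 101.8] [ 0.  -0.4 -0. ] 33.620871587430585
dial coords [-39.8  -5.9 179.3] 40.251252058526454 171.54314145676406
rot err [-0.1186 -0.0601 -0.5021]
{'red': array([ 27.389, -61.613,   7.   ]), 'ptr': np.float64(1.163), 'line0': array([-1.434, -0.62 ]), 'n': np.int64(48), 'bez': np.float64(1.153)}
```

View pics/c9.png

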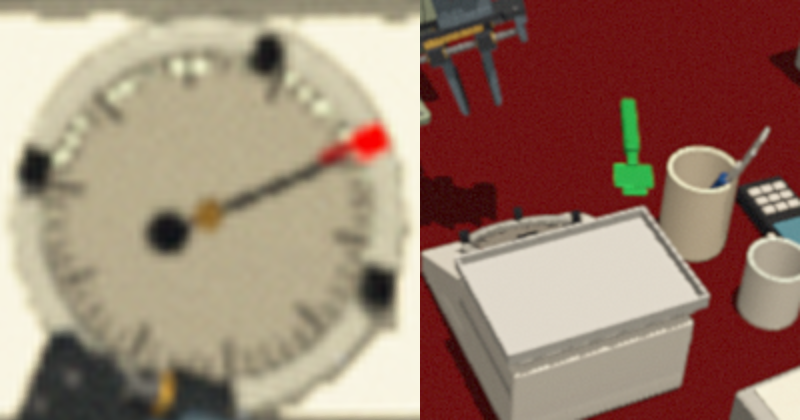

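The zero mark is under the pointer, the tray is flat on the pan, and the server stands in the crock. I'll cross-check the bezel angle from the tabs and hand in if it agrees.

Run:
```python
from h import *
T=load("top","9"); h=cv2.cvtColor(T["color"],cv2.COLOR_RGB2HSV); m=cv2.inRange(h,(0,0,0),(179,255,70)); k,l,st,ce=cv2.connectedComponentsWithStats(m)
d=[]
for i in range(1,k):
    if 5<st[i,4]<40:
        q=ondial(T,ce[i],29); r=np.hypot(q[0],q[1])
        if 65<r<82: a=np.arctan2(-q[1],q[0]); e=(a-np.pi/4)%(np.pi/2); d.append(e); print(ce[i],r,np.degrees(a),e)
b=np.median(d); print("bezel",b)
if abs(b-1.16)<.045: print(env.job_done())
```

```text
[308.8        212.93333333] 72.63612959212574 18.8159238286328 1.113797986011548
[275.2 228.8] 72.18613383458771 -71.57664270430956 1.1069464074785649
[324.66666667 246.        ] 71.86379063991824 110.35543637204904 1.1406675487699136
bezel 1.113797986011548
```

The tabs read 1.12 and the pointer 1.16. The margin is thin, so I'll regrip and nudge by about 0.03 rad.

>>> move_arm([
  {"tx":0,"ty":0,"tz":4,"wx":0,"wy":0,"wz":0},
  {"tx":0,"ty":0,"tz":4,"wx":0,"wy":0,"wz":0},
  {"tx":0,"ty":0,"tz":4,"wx":0,"wy":0,"wz":0},
  {"tx":0,"ty":0,"tz":2,"wx":0,"wy":0,"wz":0},
  {"tx":0,"ty":0,"tz":1.2,"wx":0,"wy":0,"wz":0},
  {"tx":0,"ty":0,"tz":0.7,"wx":0,"wy":0,"wz":0},
  {"tx":0,"ty":0,"tz":0.5,"wx":0,"wy":0,"wz":0},
  {"tx":0,"ty":0,"tz":0,"wx":0,"wy":0,"wz":0},
  {"tx":0,"ty":0,"tz":0,"wx":0,"wy":0,"wz":0},
])

```text
time_s: 18.73
ee_pos: [417.0, 93.8, 69.8]
ee_rot: [-162.4, -14.7, -23.9]
force: [0.2, 0.1, -0.5]
gripper_width: 34.2
gripper_force: 0.0
```

```bash
python3 chk.py 10
```

```text
[  4.2   7.1 136.   29.5  18.1  89.2] [ 0.2  0.1 -0.5] 34.18919789022772
dial coords [-68.2  26.7  20.7] 73.17978691138727 201.36194126980797
rot err [0.0017 0.0056 0.0007]
{'red': array([ 27.452, -62.055,   7.   ]), 'ptr': np.float64(0.984), 'line0': array([-2.219, -1.476]), 'n': np.int64(54), 'bez': np.float64(1.154)}
```

Grip, nudge, release, back off.

>>> move_arm([
  {"tx":0,"ty":0,"tz":0,"wx":0,"wy":0,"wz":0},
  {"tx":0,"ty":0,"tz":0,"wx":0,"wy":0,"wz":0},
  {"tx":0,"ty":0,"tz":0,"wx":0,"wy":0,"wz":0},
  {"tx":0,"ty":0,"tz":0,"wx":0,"wy":0,"wz":0},
  {"tx":0,"ty":-0.11,"tz":0.013,"wx":0.0035,"wy":0.0018,"wz":0.0145},
  {"tx":0,"ty":-0.11,"tz":0.013,"wx":0.0035,"wy":0.0018,"wz":0.0145},
  {"tx":0,"ty":0,"tz":0,"wx":0,"wy":0,"wz":0},
  {"tx":0,"ty":0,"tz":0,"wx":0,"wy":0,"wz":0},
  {"tx":0,"ty":0,"tz":0,"wx":0,"wy":0,"wz":0},
], gripper=0.8, force=6)

```text
time_s: 19.53
ee_pos: [418.3, 95.6, 71.1]
ee_rot: [-161.5, -14.5, -25.6]
force: [-3.1, -3.8, 4.7]
gripper_width: 12.0
gripper_force: 6.1
```

>>> move_arm([
  {"tx":0,"ty":0,"tz":0,"wx":0,"wy":0,"wz":0},
  {"tx":0,"ty":0,"tz":0,"wx":0,"wy":0,"wz":0},
  {"tx":0,"ty":0,"tz":0,"wx":0,"wy":0,"wz":0},
  {"tx":0,"ty":0,"tz":0,"wx":0,"wy":0,"wz":0},
  {"tx":0,"ty":0,"tz":-1.5,"wx":0,"wy":0,"wz":0},
  {"tx":0,"ty":0,"tz":-3,"wx":0,"wy":0,"wz":0},
  {"tx":0,"ty":0,"tz":-4,"wx":0,"wy":0,"wz":0},
  {"tx":0,"ty":0,"tz":-4,"wx":0,"wy":0,"wz":0},
  {"tx":0,"ty":0,"tz":-4,"wx":0,"wy":0,"wz":0},
  {"tx":0,"ty":0,"tz":0,"wx":0,"wy":0,"wz":0},
  {"tx":0,"ty":0,"tz":0,"wx":0,"wy":0,"wz":0},
  {"tx":0,"ty":0,"tz":0,"wx":0,"wy":0,"wz":0},
], gripper=3.4)

```text
time_s: 20.53
ee_pos: [359.7, 65.5, 221.9]
ee_rot: [-161.5, -14.4, -25.6]
force: [0.3, -0.4, 0.1]
gripper_width: 34.0
gripper_force: 0.0
```

```bash
python3 chk.py 11
python3 - <<'E'
from h import *
T=load("top","11"); h=cv2.cvtColor(T["color"],cv2.COLOR_RGB2HSV); m=cv2.inRange(h,(0,0,0),(179,255,70)); k,l,st,ce=cv2.connectedComponentsWithStats(m)
for i in range(1,k):
    if 5<st[i,4]<40:
        q=ondial(T,ce[i],29); r=np.hypot(q[0],q[1])
        if 65<r<82: print((np.arctan2(-q[1],q[0])-np.pi/4)%(np.pi/2))
E
```

```text
[ -1.8 -12.8 126.   15.3  47.3 103. ] [ 0.3 -0.4  0.1] 34.04986855716001
dial coords [-40.2  -4.8 180.2] 40.44678100884381 173.11350930406363
rot err [-0.1192 -0.0596 -0.5045]
{'red': array([ 24.99 , -64.345,   7.   ]), 'ptr': np.float64(1.164), 'line0': array([-1.472, -0.635]), 'n': np.int64(50), 'bez': np.float64(1.2)}
1.1535868873399373
1.1478378251485724
1.1708168384562068
```

```bash
python3 -c "
from h import *
print(env.job_done())"
```

```text
the job is handed in; nothing more can be done
None
```

I handed the job in with the server standing handle down in the crock, the tray flat on the pan, and the zero mark under the pointer (bezel about 1.16–1.20 rad, pointer about 1.16 rad); the hand-in call gave no verdict.

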